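Pack and book in a click-and-collect order at the appliance shop counter

TASK

Get the collection order ready: stand every white carton and round tin that is on the counter upright on the floor of the grey crate, then press New on the booking terminal, take the hand scanner off its rest and hold it still for a second with its window square on to the barcode of the order slip, about a hand's breadth off. Then key in bay 4-0-7 and Enter, one key at a time, and leave the scanner lying on its rest lengthwise as it was. Press no other keys and leave the other things on the counter alone.

Things in the scene. Friction and masses are not known exactly. Their poses are not given: they have to be found in the camera images.
- carton_a: plain white carton of detergent caps to be packed, box 50 x 80 x 58 mm (x, y, z), 160 g; origin at the centre of its underside, z up, x across the narrow 50 mm side. Stands on the counter in the middle of the work area, long side roughly across the robot's view. May be absent
- carton_b: plain white carton of detergent caps to be packed, box 50 x 80 x 58 mm (x, y, z), 160 g; origin at the centre of its underside, z up, x across the narrow 50 mm side. Stands on the counter in the middle of the work area, long side roughly across the robot's view. May be absent
- carton_c: plain white carton of detergent caps to be packed, box 50 x 80 x 58 mm (x, y, z), 160 g; origin at the centre of its underside, z up, x across the narrow 50 mm side. Stands on the counter in the middle of the work area, long side roughly across the robot's view. May be absent
- tin_a: round low metal tin of drum-care tablets with a paper band, to be packed, diameter 56 mm (lid 57), height 52 mm, 150 g; origin at the centre of its underside, z up. Stands among the cartons. May be absent
- tin_b: round low metal tin of drum-care tablets with a paper band, to be packed, diameter 56 mm (lid 57), height 52 mm, 150 g; origin at the centre of its underside, z up. Stands among the cartons. May be absent
- crate: open shallow grey collection crate, fixed, outside 300 x 220 mm (x, y), 55 mm high, walls and floor 5 mm; origin under its centre, x along its long side, z up; on the left of the counter. The goods may stand anywhere on its floor; there is room for all of them side by side
- scanner: cordless hand scanner, hockey-stick shape, 170 mm long, 150 g. Straight grey bar handle 34 mm wide (y), 26 mm high, centre line at z = 45 mm from x = -87 to +38; black foot under the tail (x -88 to -58); black head 70 mm wide at the +x end, bent down, standing on its lower lip. Origin on its underside, z up, x from tail to head. Centre of mass near x = 0: grip the handle there or just behind
- scan_window: window in the scanner's head, at (62.5, 0, 10) mm of the scanner's frame; origin at the window's centre, z is the beam direction out of it (60 degrees below the handle: (0.5, 0, -0.866) in the scanner's frame), y is the scanner's y, along the scan line
- rest: the scanner's charging rest: flat black rubber pad, fixed, 200 x 100 x 6 mm; origin under its centre, x along its length, z up. At the start the scanner lies on it, centred, both x axes the same way
- barcode: printed barcode, 62 mm wide (y) x 30 mm, on the order slip on a clear sloped copy holder (fixed plate 150 x 120 mm leaning 30 degrees up from flat, low edge towards the robot, far edge 85 mm high; far side, right of the middle). Origin at its centre, 65 mm above the counter; z is the outward normal (30 degrees off vertical, towards the robot), y level, across the bars
- terminal: booking terminal, fixed, 178 mm deep (x) x 140 mm wide, top sloping up 15 degrees away from the robot, 20 to 70 mm high. Origin on the counter under its centre, z up. 12 square keys 22 mm wide, pitch 36 mm, 10 mm proud; as seen from the robot, farthest row 1 2 3 (1 on the left), then 4 5 6, 7 8 9, nearest row New (raised cross), 0, Enter (raised bent arrow). Dark display beyond the top row
- key_1 (a joint): travel of the key 1 (farthest row, left column (+y of the terminal); top centre at (32, 36, 63) mm in the terminal's frame when up, pressed along (0.259, 0, -0.966)): 0 up, 0.005 m fully down, 5 N at the bottom, springs back; not wanted
- key_2 (a joint): travel of the key 2 (farthest row, middle column; top centre at (32, 0, 63) mm in the terminal's frame when up, pressed along (0.259, 0, -0.966)): 0 up, 0.005 m fully down, 5 N at the bottom, springs back; not wanted
- key_3 (a joint): travel of the key 3 (farthest row, right column; top centre at (32, -36, 63) mm in the terminal's frame when up, pressed along (0.259, 0, -0.966)): 0 up, 0.005 m fully down, 5 N at the bottom, springs back; not wanted
- key_4 (a joint): travel of the key 4 (second row from the far side, left column (+y of the terminal); top centre at (-3, 36, 54) mm in the terminal's frame when up, pressed along (0.259, 0, -0.966)): 0 up, 0.005 m fully down, 5 N at the bottom, springs back
- key_5 (a joint): travel of the key 5 (second row from the far side, middle column; top centre at (-3, 0, 54) mm in the terminal's frame when up, pressed along (0.259, 0, -0.966)): 0 up, 0.005 m fully down, 5 N at the bottom, springs back; not wanted
- key_6 (a joint): travel of the key 6 (second row from the far side, right column; top centre at (-3, -36, 54) mm in the terminal's frame when up, pressed along (0.259, 0, -0.966)): 0 up, 0.005 m fully down, 5 N at the bottom, springs back; not wanted
- key_7 (a joint): travel of the key 7 (third row, left column (+y of the terminal); top centre at (-37, 36, 44) mm in the terminal's frame when up, pressed along (0.259, 0, -0.966)): 0 up, 0.005 m fully down, 5 N at the bottom, springs back
- key_8 (a joint): travel of the key 8 (third row, middle column; top centre at (-37, 0, 44) mm in the terminal's frame when up, pressed along (0.259, 0, -0.966)): 0 up, 0.005 m fully down, 5 N at the bottom, springs back; not wanted
- key_9 (a joint): travel of the key 9 (third row, right column; top centre at (-37, -36, 44) mm in the terminal's frame when up, pressed along (0.259, 0, -0.966)): 0 up, 0.005 m fully down, 5 N at the bottom, springs back; not wanted
- key_0 (a joint): travel of the key 0 (row nearest the robot, middle column; top centre at (-72, 0, 35) mm in the terminal's frame when up, pressed along (0.259, 0, -0.966)): 0 up, 0.005 m fully down, 5 N at the bottom, springs back
- key_new (a joint): travel of the New-booking key (row nearest the robot, left column (+y of the terminal); top centre at (-72, 36, 35) mm in the terminal's frame when up, pressed along (0.259, 0, -0.966)): 0 up, 0.005 m fully down, 5 N at the bottom, springs back
- key_enter (a joint): travel of the Enter key (row nearest the robot, right column; top centre at (-72, -36, 35) mm in the terminal's frame when up, pressed along (0.259, 0, -0.966)): 0 up, 0.005 m fully down, 5 N at the bottom, springs back
- programme_knob: small loose spare programme knob, 38 mm across, 24 mm high, lying amid the goods; a bystander, to be left alone; origin at its underside
Not all that is in view belongs to the job. Leave any orange look-alike of the carton_a alone.

How it is judged:
On the way, in this order (a step that is already met when the one before it is completed fails the run):
1. all goods stand upright on the crate's floor, released (x of carton_a in the frame of crate between -0.125 and 0.125 m and y of carton_a in the frame of crate between -0.085 and 0.085 m and z of each of carton_a, carton_b, carton_c, tin_a, tin_b in the frame of crate below 0.015 m and angle between each of carton_a, carton_b, carton_c, tin_a, tin_b's own z axis and vertical below 0.15 rad and linear speed of each of carton_a, carton_b, carton_c, tin_a, tin_b below 0.03 m/s and contact force between each of carton_a, carton_b, carton_c, tin_a, tin_b and the fingers below 0.1 N and x of carton_b in the frame of crate between -0.125 and 0.125 m and y of carton_b in the frame of crate between -0.085 and 0.085 m and x of carton_c in the frame of crate between -0.125 and 0.125 m and y of carton_c in the frame of crate between -0.085 and 0.085 m and x of tin_a in the frame of crate between -0.125 and 0.125 m and y of tin_a in the frame of crate between -0.085 and 0.085 m and x of tin_b in the frame of crate between -0.125 and 0.125 m and y of tin_b in the frame of crate between -0.085 and 0.085 m), for 0.2 s.
2. New key pressed down alone (value of joint key_new above 0.0035 m and value of joint each of key_4, key_0, key_7, key_enter below 0.0015 m), for 0.05 s.
3. scanner held in the fingers, window 30 to 160 mm from the barcode, aimed within 20 mm of its centre and within 0.45 rad of square, scan line along it, still for 0.8 s (x of barcode in the frame of scan_window between -0.02 and 0.02 m and y of barcode in the frame of scan_window between -0.02 and 0.02 m and z of barcode in the frame of scan_window between 0.03 and 0.16 m and angle between the z axis of scan_window and the z axis of barcode, either way round below 0.45 rad and angle between the y axis of scan_window and the y axis of barcode, either way round below 0.45 rad and linear speed of scanner below 0.03 m/s and contact force between scanner and the fingers above 0.5 N), for 0.8 s.
4. key 4 pressed down alone (value of joint key_4 above 0.0035 m and value of joint each of key_new, key_0, key_7, key_enter below 0.0015 m), for 0.05 s.
5. key 0 pressed down alone (value of joint key_0 above 0.0035 m and value of joint each of key_new, key_4, key_7, key_enter below 0.0015 m), for 0.05 s.
6. key 7 pressed down alone (value of joint key_7 above 0.0035 m and value of joint each of key_new, key_4, key_0, key_enter below 0.0015 m), for 0.05 s.
7. Enter key pressed down alone (value of joint key_enter above 0.0035 m and value of joint each of key_new, key_4, key_0, key_7 below 0.0015 m), for 0.05 s.
At the end, for the whole second after the job is handed in: Every carton and tin present stands upright (tilt under 0.15 rad) on the crate's floor, at rest and released; the scanner lies on its rest, its origin within 30 mm lengthwise and 25 mm sideways of the rest's centre, lengthwise within 0.3 rad (either way round), level and still; all keys are up (all of step 1 and x of scanner in the frame of rest between -0.03 and 0.03 m and y of scanner in the frame of rest between -0.025 and 0.025 m and z of scanner in the frame of rest below 0.014 m and angle between scanner's own z axis and vertical below 0.12 rad and angle between the x axis of scanner and the x axis of rest, either way round below 0.3 rad and linear speed of scanner below 0.03 m/s and value of joint each of key_new, key_4, key_0, key_7, key_enter below 0.0015 m); the robot touches nothing.
It fails at once if a key that is not wanted is pressed by more than half its travel (value of joint any of key_1, key_2, key_3, key_5, key_6, key_8, key_9 above 0.0025 m).
It fails at once if a bystander is moved by more than 50 mm or knocked over (distance of programme_knob from where it was at the start of the episode above 0.05 m or angle between programme_knob's own z axis and vertical above 0.6 rad).
Of carton_a, carton_b, carton_c, tin_a, tin_b only 3 to 5 are there at a start; the rules pass over those that are not, and their reading is None.
At some moment in a run one of carton_a, carton_b, carton_c, tin_a, tin_b, scanner may be knocked a few centimetres aside while the robot is not near it.
It also fails if it takes over 210 s, if anything falls off the work surface, if the arm or the gripper's body presses on something with over 40 N, if the wrist force passes 120 N, or if a joint passes its speed limit or range.

ROBOT

A 6-joint arm with a two-finger parallel gripper is mounted at the origin on the work surface. World frame = base frame: x ahead of the robot, y to its left, z up, the work surface at z = 0. Lengths are in m, angles in rad, forces in N, time in s.
With the tool pointing down it reaches from about 0.35 to 0.85 m from the base axis. Payload 8.1 kg.
Tool frame: the origin (TCP) lies between the finger pads; the fingertips stand 25 mm ahead of it and the grasp point (between the pads) lies 6 mm ahead of it; z points along the fingers, y is the line along which they close (so a half turn about z gives the same grasp; the last joint's range is limited). The gripper opens to 93 mm and grips with 3 to 60 N. Pads are 15 mm wide; open, the fingers measure 128 mm over their backs; the gripper's body (75 mm by 188 mm) begins 65 mm behind the grasp point.
Start: joints at [-0.085, 0.13, 1.488, -0, 1.523, -0.085], TCP at [0.6, 0, 0.244] pointing down, gripper open.
Joint ranges: [-2.96, 2.96], [-0.89, 2.26], [0.02, 2.5], [-1.34, 4.48], [0, 2.73], [-2.66, 2.66]. Speed limits (rad/s): [2.39, 2.39, 2.79, 3.14, 3.14, 3.14].

INTERFACE

Orientations are given as a rotation vector (axis times angle).
In Python, from plant import robot gives the robot as it stands.
- The arm moves only by the tool arm_command, never from a script. Its argument "increments" is text: rows parted by semicolons, each of 5 numbers parted by spaces: the closure, from 0 (fully open) to 1 (shut), then the shift along the tool's x, y, z in mm, then the turn about the tool's z in rad. A call has 1 to 5 rows; each row is the pose to reach, as a shift and turn from the pose commanded when the call began, along the tool's axes at that moment; what a row does not reach only later rows make up. A row lasts 1/10 s, in which the tool goes at most 50 mm and 8.59 degrees, less where a joint would pass 70% of its speed; a pose out of reach is approached as far as the arm can. A call with a gripper value outside its range is refused whole. The fingers move at their own pace and stop on an object; "grip_force" is the grip in N (left out, the last holds). Time passes only in rows, so rows that repeat a pose let the fingers close. It gives the time, the measured TCP pose, the force, the opening and the grip force at its end, in the units of the state.
- robot.read_state(): the state, without advancing time (a new reading comes with each control period).
- robot.read_camera(name): name is "scene" or "side" or "wrist"; returns the picture (400x640x3 uint8, blue, green, red); there is no depth.
- robot.camera_model(name): a dict with "fx", "fy", "cx", "cy" (pixels), "eye" and "rotation" of the camera in the world. Camera axes: x right, y down, z forward; pixel columns grow to the right and rows downward; lengths in m; the calibration is good to about 2 mm. A picture is of the moment at which its call begins: read the wrist's pose just before it. camera_model takes no time and is no camera call; for the wrist camera it gives the pose at the moment of the call.
- robot.close_job(): hands the job in; it is judged then, once.
The state is a dict: "t": time; "q": joint angles; "dq": joint speeds; "joint_torque": joint torques, N m; "tool_pos": TCP position; "orientation": TCP orientation; "force": force on the tool from outside, world axes, zero at the start; "wrist_torque": the same for the moment, N m; "opening": finger opening in m; "gripper_force": force on a finger pad.
Only numpy, scipy, OpenCV 4.12 (cv2) and the standard library are available. Lean on these libraries where they do the work, as an engineer would, in place of code of your own. Each camera call takes 0.05 s, during which the arm holds its last target. There are 200 camera calls.

## Working session

There is one attempt and no reset: what is moved stays moved. The work goes in short steps, Python scripts to look and compute and a tool call to move; the robot and the scene stay as the last step left them, time stands still between calls to the robot, and variables do not carry over. Pictures are saved under pics/ and viewed, at most 17 in all, crops included, and the job is handed in when it is done.

Besides the shell and the picture viewer there is one more tool, called after "Call:" in YAML: its name, and indented under it one key for each argument. arm_command: Moves the arm, as the interface text tells. Its arguments: {"type":"object","properties":{"increments":{"type":"string"},"grip_force":{"type":"number"}},"required":["increments"]}

```bash
ls; mkdir -p pics; python3 - <<'E'
from plant import robot
import cv2
s=robot.read_state(); print(s)
for n in("scene","side","wrist"):
    m=robot.camera_model(n); print(n,m)
    cv2.imwrite(f"pics/{n}0.png",robot.read_camera(n))
E
```

```text
pics
{'t': 0.0, 'q': array([-8.53842455e-02,  1.31156984e-01,  1.48928901e+00, -2.34115905e-05,
        1.52299652e+00, -8.53926688e-02]), 'dq': array([-5.87251175e-04,  1.66047730e-03,  1.19346799e-03,  7.90698814e-04,
       -1.46329290e-03, -4.40870605e-05]), 'joint_torque': array([-1.61290725e-03, -5.59853125e+01, -4.91755986e+01,  7.67333270e-02,
        3.59135563e-02, -2.97389461e-04]), 'tool_pos': array([5.99470014e-01, 6.88854387e-05, 2.42584562e-01]), 'orientation': array([-2.22044065e+00, -2.22046189e+00,  1.89921355e-03]), 'force': array([ 0.23874603, -0.43596714,  0.34665943]), 'wrist_torque': array([-0.01882546, -0.00148796,  0.00675971]), 'gripper_force': 0.0, 'opening': 0.09317190492131235}
scene {'fx': 510.9614762735024, 'fy': 510.9614762735024, 'cx': 315.42121874874334, 'cy': 203.3359889835879, 'eye': array([ 1.61833812, -0.26851199,  0.83884123]), 'rotation': array([-1.76055112, -1.44550602,  0.75363975])}
side {'fx': 476.74849709017155, 'fy': 476.74849709017155, 'cx': 317.26836117188327, 'cy': 193.78021406548476, 'eye': array([ 0.24005627, -1.17435478,  0.82883849]), 'rotation': array([-2.12363621,  0.27237906, -0.14949676])}
wrist {'fx': 359.98293267907906, 'fy': 359.98293267907906, 'cx': 320.887344390283, 'cy': 200.81133105100687, 'eye': array([0.60112663, 0.0777705 , 0.38372631]), 'rotation': array([ 2.85796215e+00, -9.36608577e-04, -2.97270963e-03])}
```

View pics/scene0.png

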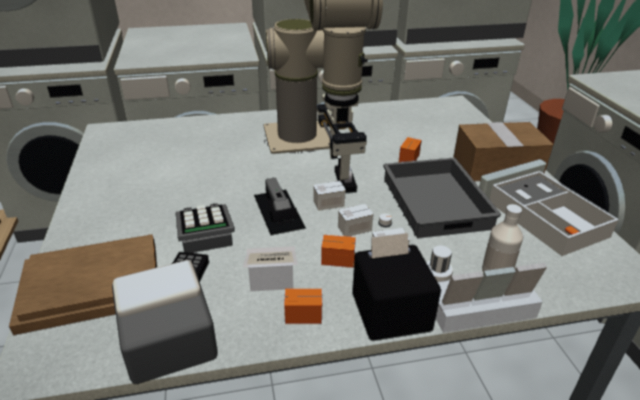

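View pics/side0.png

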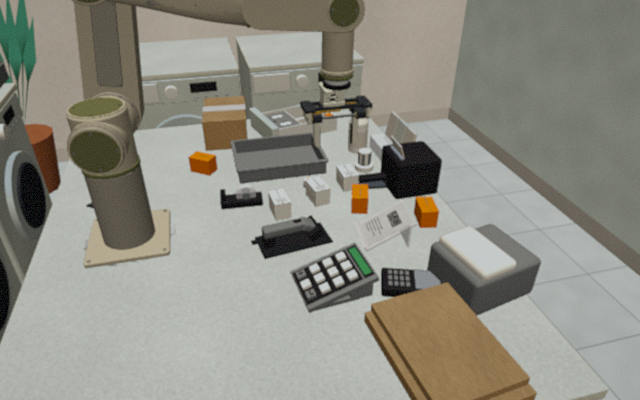

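View pics/wrist0.png

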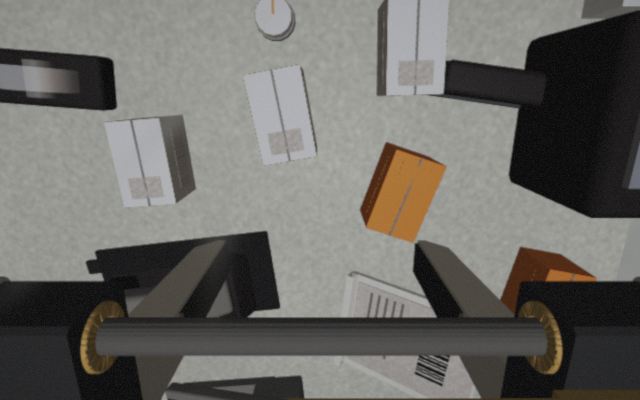

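The wrist view shows two cartons at about (145,160) and (280,115), a third at (413,45) beside a toaster lever, the knob at (273,17) and the barcode at (433,370). I'll raise the arm to see the goods side, then the terminal side.

Call:
arm_command:
  increments: "0 40 0 -25 0;0 80 0 -50 0;0 120 0 -80 0;0 160 0 -110 0;0 160 0 -110 0"

```text
t: 0.65
tool_pos: [0.6007, 0.165, 0.3589]
orientation: [2.214, 2.225, 0.011]
force: [0.3, 0.4, 0.5]
opening: 0.0931
gripper_force: 0.0
```

```bash
cat > h.py <<'E'
from plant import robot
import numpy as np, cv2
from scipy.spatial.transform import Rotation as R
def snap(n,f=None):
    m=robot.camera_model(n); im=robot.read_camera(n)
    if f: cv2.imwrite(f"pics/{f}.png",im)
    return m,im
def ray(m,p):
    p=np.atleast_2d(np.asarray(p,float))
    d=np.c_[(p[:,0]-m["cx"])/m["fx"],(p[:,1]-m["cy"])/m["fy"],np.ones(len(p))]
    return R.from_rotvec(m["rotation"]).apply(d)
def cast(m,p,z):
    d=ray(m,p); return m["eye"]+d*((z-m["eye"][2])/d[:,2])[:,None]
def proj(m,P):
    c=R.from_rotvec(m["rotation"]).inv().apply(np.atleast_2d(P)-m["eye"])
    return np.c_[c[:,0]/c[:,2]*m["fx"]+m["cx"],c[:,1]/c[:,2]*m["fy"]+m["cy"]]
def st():
    s=robot.read_state(); r=R.from_rotvec(s["orientation"]).as_matrix(); return s,r
E
python3 - <<'E'
from h import *
import pickle
m,im=snap("wrist","w1"); pickle.dump(m,open("w1.pkl","wb"))
s,_=st(); print(s["tool_pos"],s["t"])
E
```

```text
[0.6005424  0.16257759 0.3562219 ] 0.7
```

View pics/w1.png

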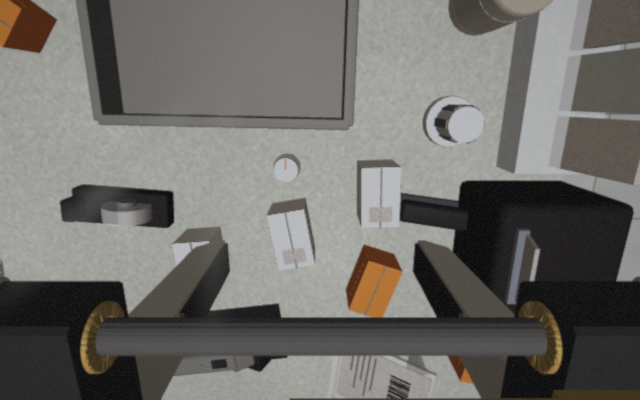

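Call:
arm_command:
  increments: "0 -45 0 0 0;0 -90 0 0 0;0 -135 0 0 0;0 -180 0 0 0;0 -220 0 0 0"

```text
t: 1.2
tool_pos: [0.5989, -0.0634, 0.3517]
orientation: [-2.222, -2.218, 0.003]
force: [0.4, -0.4, -0.5]
opening: 0.0932
gripper_force: 0.0
```

```bash
python3 - <<'E'
from h import *
import pickle
m,im=snap("wrist","w2"); pickle.dump(m,open("w2.pkl","wb"))
s,_=st(); print(s["tool_pos"],s["t"])
E
```

```text
[ 0.5985715  -0.06908856  0.35145167] 1.25
```

View pics/w2.png

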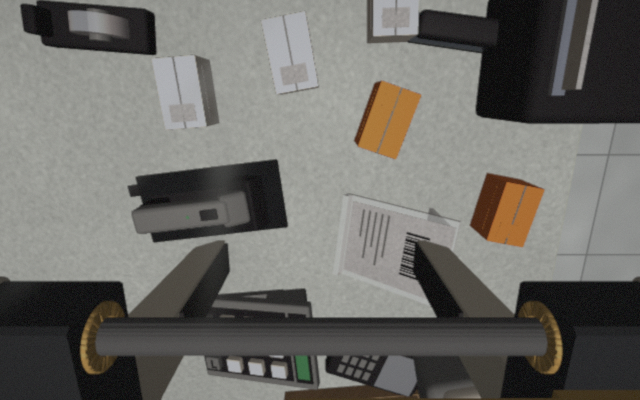

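w1 shows the crate (inner lower edge ~y 125), the knob at (286,168), three cartons at (195,240), (290,235) and (380,195), and a shaker-like thing at (455,122). w2 shows the scanner handle (135–250, 210), the barcode at (410,258) and the terminal at the bottom. I'll zoom in on the unclear items and compute positions.

```bash
python3 - <<'E'
from h import *
import pickle
a=cv2.imread("pics/scene0.png")[180:300,220:480]; b=cv2.imread("pics/w2.png")[140:260,110:310]; c=cv2.imread("pics/side0.png")[125:265,240:420]
o=np.zeros((600,800,3),np.uint8)
for im,(x,y) in((a,(0,0)),(b,(0,300)),(c,(400,300))):
    k=cv2.resize(im,(800,300) if im is a else (400,300),interpolation=cv2.INTER_CUBIC); 
    if im is a: k=cv2.resize(im,(650,300),interpolation=cv2.INTER_CUBIC)
    o[y:y+k.shape[0],x:x+k.shape[1]]=k
cv2.imwrite("pics/crop1.png",o)
# white carton tops
m=pickle.load(open("w2.pkl","rb")); im=cv2.imread("pics/w2.png")
m1=pickle.load(open("w1.pkl","rb")); im1=cv2.imread("pics/w1.png")
for nm,mm,I in(("w1",m1,im1),("w2",m,im)):
    hsv=cv2.cvtColor(I,cv2.COLOR_BGR2HSV)
    k=((hsv[...,2]>172)&(hsv[...,1]<40)).astype(np.uint8); k=cv2.morphologyEx(k,cv2.MORPH_CLOSE,np.ones((11,11)))
    k=cv2.morphologyEx(k,cv2.MORPH_OPEN,np.ones((7,7)))
    for c in cv2.findContours(k,cv2.RETR_EXTERNAL,cv2.CHAIN_APPROX_NONE)[0]:
        if cv2.contourArea(c)<400: continue
        P=cast(mm,c[:,0,:],0.058)[:,:2]*1000
        r=cv2.minAreaRect(P.astype(np.float32)); q=cv2.boxPoints(r)
        print(nm,cv2.boundingRect(c),np.round(r[0]),np.round(r[1]),round(r[2]))
# hand picked
print("shaker base",cast(m1,[[455,122]],0).round(3),"knob",cast(m1,[[286,165]],.024).round(3))
print("crate outer near corners rim",cast(m1,[[97,122],[353,128],[348,117],[355,0]],.055).round(3))
print("barcode",cast(m,[[410,257]],.065).round(3))
print("pad",cast(m,[[136,178],[276,160],[287,226],[153,241]],.006).round(3))
print("handle",cast(m,[[137,218],[247,208]],.058).round(3))
E
```

```text
w1 (252, 168, 149, 114) [629.  70.] [208. 133.] 25
w1 (274, 159, 29, 26) [563. 153.] [30. 35.] 68
w1 (436, 98, 48, 48) [772. 214.] [56. 55.] 0
w1 (517, 29, 53, 145) [868. 234.] [ 46. 167.] 2
w2 (154, 56, 46, 59) [435.  26.] [47. 61.] 5
w2 (264, 14, 53, 72) [565.  60.] [48. 77.] 11
w2 (374, 0, 44, 35) [681.  97.] [34. 48.] 90
shaker base [[0.787 0.21  0.   ]] knob [[0.558 0.155 0.024]]
crate outer near corners rim [[0.334 0.212 0.055]
 [0.643 0.206 0.055]
 [0.637 0.219 0.055]
 [0.641 0.346 0.055]]
barcode [[ 0.714 -0.186  0.065]]
pad [[ 0.343 -0.094  0.006]
 [ 0.538 -0.07   0.006]
 [ 0.55  -0.165  0.006]
 [ 0.354 -0.188  0.006]]
handle [[ 0.364 -0.135  0.058]
 [ 0.506 -0.122  0.058]]
```

View pics/crop1.png

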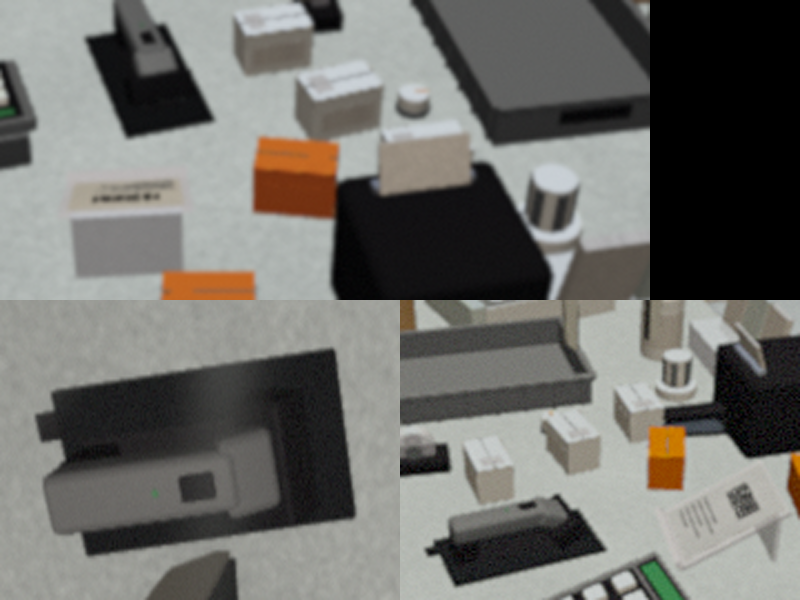

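The crop shows scanner tail at left (robot side) and head at right, three white cartons, and a chrome cylinder on a white base that I will check while nearby. Next I'll compute carton poses from the corners.

Call:
arm_command:
  increments: "0 0 0 0 0;0 0 0 0 0"

```text
t: 1.45
tool_pos: [0.5994, -0.0606, 0.3523]
orientation: [-2.222, -2.218, 0.002]
force: [0.7, 0.2, 0.7]
opening: 0.0928
gripper_force: 0.0
```

```bash
cat >> h.py <<'E'
def go(x,y,z,yaw=None):
    """TCP target; yaw = world angle of closing line (tool y), mod pi. prints shift (mm, tool axes) and turn"""
    s,r=st(); d=r.T@(np.array([x,y,z])-s["tool_pos"])*1000
    c=np.arctan2(r[1,1],r[0,1]); t=0
    if yaw is not None: t=-((yaw-c+np.pi/2)%np.pi-np.pi/2)
    print("shift",d.round(1),"turn",round(t,3),"yaw now",round(c,3))
E
python3 - <<'E'
from h import *
import pickle
m=pickle.load(open("w2.pkl","rb")); m1=pickle.load(open("w1.pkl","rb"))
for n,mm,c in(("a",m,[(153,58),(193,55),(206,125),(163,129)]),("b",m,[(262,18),(303,12),(319,86),(277,94)]),("c",m1,[(360,167),(398,166),(401,226),(361,228)]),("bw1",m1,[(268,212),(304,206),(313,263),(279,270)])):
    P=cast(mm,c,.058)[:,:2]; ex=(P[1]-P[0]+P[2]-P[3])/2; ey=(P[0]-P[3]+P[1]-P[2])/2
    print(n,P.mean(0).round(4),np.linalg.norm(ex).round(3),np.linalg.norm(ey).round(3),np.arctan2(ex[1],ex[0]).round(3),np.arctan2(-ey[0],ey[1]).round(3))
s,_=st();print(s["tool_pos"])
go(.433,.017,.15,0)
E
```

```text
a [0.435  0.0183] 0.049 0.078 0.078 0.057
b [0.5653 0.0601] 0.047 0.08 0.153 0.193
c [0.6797 0.1194] 0.05 0.08 0.043 0.081
bw1 [0.5652 0.0632] 0.047 0.082 0.198 0.142
[ 0.59942911 -0.06063368  0.35230504]
shift [  77.2 -166.2  202.7] turn -0.002 yaw now -0.002
```

Call:
arm_command:
  increments: "0 25 -33 30 -0.065;0 50 -66 60 -0.065;0 75 -100 90 -0.065;0 79 -132 120 -0.065;0 79 -164 150 -0.065"
  grip_force: 20

```text
t: 1.95
tool_pos: [0.4339, 0.0212, 0.2016]
orientation: [-2.143, -2.296, 0.0]
force: [-0.7, 0.6, -0.1]
opening: 0.0929
gripper_force: 0.0
```

Call:
arm_command:
  increments: "0 0 0 40 0;0 0 0 80 0;0 0 0 105 0;0 0 0 105 0;0 0 0 105 0"

```text
t: 2.45
tool_pos: [0.4357, 0.0197, 0.0989]
orientation: [-2.146, -2.293, 0.001]
force: [0.8, -0.4, 0.3]
opening: 0.0929
gripper_force: 0.0
```

```bash
python3 - <<'E'
from h import *
s,_=st();print(s["tool_pos"]); go(.435,.018,.045,.065)
m,im=snap("wrist","w3")
E
```

```text
[0.43567802 0.01974906 0.09888522]
shift [-1.7 -0.7 53.9] turn 0.001 yaw now 0.066
```

View pics/w3.png

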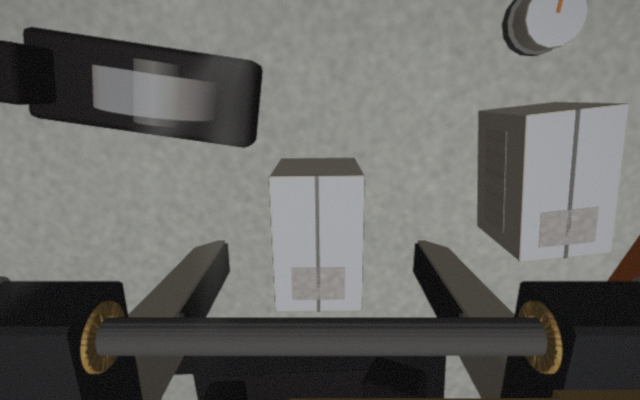

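The carton is centred between the fingers at (318,240), so I'll grip it.

Call:
arm_command:
  increments: "0 0 0 30 0;0 -1 0 54 0;0 -1 0 54 0;0.6 -1 0 54 0;1 -1 0 54 0"

```text
t: 3.0
tool_pos: [0.4379, 0.018, 0.0469]
orientation: [2.146, 2.291, 0.003]
force: [0.3, -0.3, 1.2]
opening: 0.0816
gripper_force: 0.0
```

Call:
arm_command:
  increments: "1 0 0 0 0;1 0 0 0 0;1 0 0 -45 0;1 0 0 -90 0;1 0 0 -135 0"

```text
t: 3.5
tool_pos: [0.4356, 0.0181, 0.1815]
orientation: [-2.148, -2.292, 0.0]
force: [0.9, -0.5, 0.0]
opening: 0.0414
gripper_force: 0.0
```

```bash
python3 - <<'E'
from h import *
s,_=st();print(s["tool_pos"],s["opening"]); go(.405,.315,.18,-.02)
import pickle
m=pickle.load(open("w1.pkl","rb"));print(cast(m,[(99,118),(350,123),(117,100),(343,117)],.055).round(3), cast(m,[(127,107),(345,116)],.005).round(3))
E
```

```text
[0.43560289 0.01805379 0.18145614] 0.04139728826132514
shift [298.3 -11.3   1.5] turn 0.085 yaw now 0.065
[[0.337 0.217 0.055]
 [0.639 0.212 0.055]
 [0.362 0.238 0.055]
 [0.631 0.219 0.055]] [[0.347 0.229 0.005]
 [0.637 0.218 0.005]]
```

The fingers were still closing (about 80 mm/s) when I lifted. I'll go back with a longer close.

Call:
arm_command:
  increments: "0 0 0 0 0;0 0 0 0 0;0 0 0 0 0;0 0 0 0 0;0 0 0 0 0"

```text
t: 4.0
tool_pos: [0.4351, 0.0181, 0.1781]
orientation: [-2.147, -2.291, 0.003]
force: [0.3, -0.4, 0.0]
opening: 0.077
gripper_force: 0.0
```

Call:
arm_command:
  increments: "0 0 0 0 0;0 0 0 0 0;0 0 0 0 0;0 0 0 0 0;0 0 0 0 0"

```text
t: 4.5
tool_pos: [0.4361, 0.018, 0.1797]
orientation: [2.148, 2.292, 0.0]
force: [0.2, 0.1, 0.0]
opening: 0.0932
gripper_force: 0.0
```

```bash
python3 - <<'E'
from h import *
s,_=st();print(s["tool_pos"],s["opening"])
m,im=snap("wrist","w4")
E
```

```text
[0.43609998 0.0180187  0.17966997] 0.09316064883753063
```

View pics/w4.png

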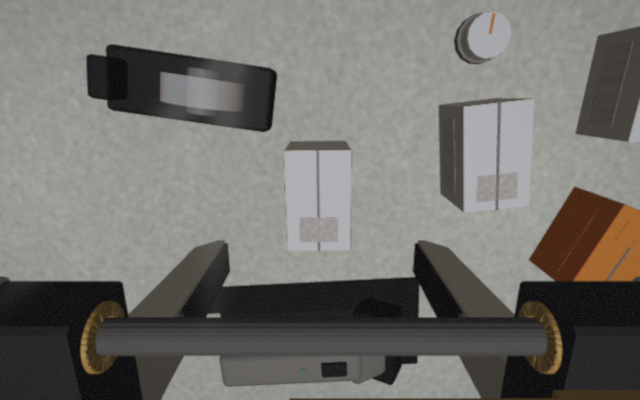

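The carton still stands centred at (318,200), so I'll descend and close fully this time.

Call:
arm_command:
  increments: "0 0 0 45 0;0 0 0 90 0;0 0 0 134 0;0 0 0 134 0;1 0 0 134 0"

```text
t: 5.05
tool_pos: [0.4355, 0.0181, 0.0458]
orientation: [-2.147, -2.291, 0.002]
force: [1.0, -0.1, 0.9]
opening: 0.0887
gripper_force: 0.0
```

Call:
arm_command:
  increments: "1 0 0 0 0;1 0 0 0 0;1 0 0 0 0;1 0 0 0 0;1 0 0 0 0"

```text
t: 5.55
tool_pos: [0.4362, 0.018, 0.0462]
orientation: [2.148, 2.292, 0.0]
force: [1.1, -0.5, 11.9]
opening: 0.05
gripper_force: 20.4
```

Call:
arm_command:
  increments: "1 0 0 0 0;1 0 0 0 0;1 0 0 -45 0;1 0 0 -90 0;1 0 0 -134 0"

```text
t: 6.05
tool_pos: [0.4353, 0.0181, 0.1807]
orientation: [-2.147, -2.292, 0.001]
force: [1.3, 0.6, -1.0]
opening: 0.0498
gripper_force: 20.0
```

```bash
python3 - <<'E'
from h import *
s,_=st();print(s["tool_pos"],s["opening"],s["gripper_force"]); go(.405,.315,.18,-.02)
E
```

```text
[0.43529299 0.0181064  0.18065405] 0.04976793433170167 19.9990314245224
shift [298.2 -10.9   0.7] turn 0.085 yaw now 0.065
```

Call:
arm_command:
  increments: "1 45 -2 0 0.085;1 90 -4 0 0.085;1 135 -6 0 0.085;1 180 -8 0 0.085;1 225 -10 0 0.085"

```text
t: 6.55
tool_pos: [0.4108, 0.2436, 0.1794]
orientation: [2.244, 2.199, -0.0]
force: [0.8, -0.9, -1.2]
opening: 0.05
gripper_force: 20.0
```

```bash
python3 - <<'E'
from h import *
s,_=st();print(s["tool_pos"],s["opening"],s["gripper_force"]); go(.405,.32,.054,-.02)
E
```

```text
[0.41078769 0.24357424 0.17943701] 0.04999844083004831 19.99770998954773
shift [ 76.3  -7.3 125.4] turn -0.0 yaw now -0.02
```

Call:
arm_command:
  increments: "1 38 -4 0 0;1 76 -7 0 0;1 76 -7 40 0;1 76 -7 80 0;1 76 -7 105 0"

```text
t: 7.05
tool_pos: [0.404, 0.3174, 0.0711]
orientation: [-2.242, -2.2, 0.006]
force: [-0.7, -0.7, -0.9]
opening: 0.0498
gripper_force: 20.0
```

Call:
arm_command:
  increments: "1 0 0 15 0;1 0 0 21 0;1 0 0 21 0;0.25 0 0 21 0;0.25 0 0 21 0"

```text
t: 7.55
tool_pos: [0.4074, 0.3188, 0.0557]
orientation: [2.243, 2.198, 0.005]
force: [0.1, 0.4, 0.5]
opening: 0.0613
gripper_force: 0.0
```

Call:
arm_command:
  increments: "0.25 0 0 0 0;0.25 0 0 0 0;0.25 0 0 -45 0;0.25 0 0 -90 0;0.25 0 0 -134 0"

```text
t: 8.05
tool_pos: [0.4057, 0.3179, 0.1894]
orientation: [-2.243, -2.199, 0.0]
force: [0.6, 1.4, 0.1]
opening: 0.0701
gripper_force: 0.0
```

```bash
python3 - <<'E'
from h import *
s,_=st();print(s["tool_pos"],s["opening"],s["gripper_force"]); go(.565,.061,.18,.17)
E
```

```text
[0.4056997  0.31785079 0.18938783] 0.07005289725603032 0.0
shift [-253.6  164.4    9.4] turn -0.19 yaw now -0.02
```

Call:
arm_command:
  increments: "0 -40 26 0 -0.1;0 -80 52 0 -0.19;0 -120 78 0 -0.19;0 -160 104 0 -0.19;0 -200 130 0 -0.19"

```text
t: 8.55
tool_pos: [0.5328, 0.1138, 0.1882]
orientation: [2.024, 2.402, 0.001]
force: [-0.1, 0.3, 0.1]
opening: 0.0931
gripper_force: 0.0
```

```bash
python3 - <<'E'
from h import *
go(.565,.061,.12,.17)
E
```

```text
shift [-57.5  22.7  68.3] turn 0.0 yaw now 0.17
```

Call:
arm_command:
  increments: "0 -28 11 0 0;0 -57 23 0 0;0 -57 23 35 0;0 -57 23 50 0;0 -57 23 50 0"

```text
t: 9.05
tool_pos: [0.5617, 0.0633, 0.1343]
orientation: [-2.022, -2.398, 0.006]
force: [0.1, -0.0, 0.1]
opening: 0.0931
gripper_force: 0.0
```

```bash
python3 - <<'E'
from h import *
s,r=st();m,im=snap("wrist","w5")
hsv=cv2.cvtColor(im,cv2.COLOR_BGR2HSV)
k=((hsv[...,2]>150)&(hsv[...,1]<40)).astype(np.uint8)
k=cv2.morphologyEx(k,cv2.MORPH_CLOSE,np.ones((9,9)));k=cv2.morphologyEx(k,cv2.MORPH_OPEN,np.ones((21,21)))
for c in cv2.findContours(k,cv2.RETR_EXTERNAL,cv2.CHAIN_APPROX_NONE)[0]:
    P=cast(m,c[:,0,:],.058)[:,:2]*1000; rr=cv2.minAreaRect(P.astype(np.float32)); print(cv2.boundingRect(c),np.round(rr[0]),np.round(rr[1]),round(rr[2],1))
print(s["tool_pos"]);go(.565,.061,.046,.17)
E
```

```text
(286, 168, 76, 77) [562.  74.] [48. 50.] 9.8
(489, 102, 85, 87) [679. 132.] [47. 50.] 4.2
(314, 64, 42, 42) [556. 147.] [24. 22.] 9.7
[0.56166607 0.06332474 0.13432985]
shift [-3.1  2.1 90.3] turn 0.001 yaw now 0.171
```

View pics/w5.png

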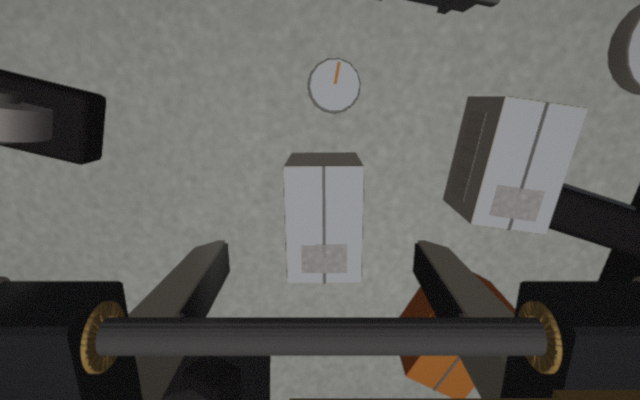

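Carton b is centred at (323,225), the knob is clear at (334,85), and carton c is at (520,165) beside the lever. I'll grip b.

Call:
arm_command:
  increments: "0 -2 2 45 0;0 -2 2 89 0;0 -2 2 89 0;1 -2 2 89 0;1 -2 2 89 0"

```text
t: 9.6
tool_pos: [0.5688, 0.062, 0.0522]
orientation: [2.022, 2.4, 0.005]
force: [-0.5, 0.2, 0.0]
opening: 0.0819
gripper_force: 0.0
```

Call:
arm_command:
  increments: "1 0 0 0 0;1 0 0 0 0;1 0 0 0 0;1 0 0 0 0;1 0 0 0 0"

```text
t: 10.1
tool_pos: [0.5666, 0.0615, 0.0492]
orientation: [-2.025, -2.402, 0.0]
force: [-4.4, -0.8, 6.2]
opening: 0.0501
gripper_force: 20.0
```

Call:
arm_command:
  increments: "1 0 0 0 0;1 0 0 0 0;1 0 0 -45 0;1 0 0 -90 0;1 0 0 -134 0"

```text
t: 10.6
tool_pos: [0.5659, 0.0615, 0.1834]
orientation: [-2.024, -2.401, 0.001]
force: [2.2, 0.2, -1.7]
opening: 0.0497
gripper_force: 20.0
```

```bash
python3 - <<'E'
from h import *
s,_=st();print(s["tool_pos"],s["opening"],s["gripper_force"]); go(.489,.32,.18,-.02)
E
```

```text
[0.56591271 0.06153439 0.1833567 ] 0.04973930085351725 19.99972701072693
shift [267.7 -32.1   3.5] turn 0.19 yaw now 0.17
```

Call:
arm_command:
  increments: "1 45 -5 0 0.1;1 90 -11 0 0.19;1 135 -16 0 0.19;1 180 -21 0 0.19;1 224 -27 0 0.19"

```text
t: 11.1
tool_pos: [0.5011, 0.2793, 0.1821]
orientation: [-2.244, -2.199, 0.001]
force: [0.4, 0.3, -2.6]
opening: 0.0498
gripper_force: 20.0
```

```bash
python3 - <<'E'
from h import *
s,_=st();print(s["tool_pos"],s["opening"],s["gripper_force"]); go(.489,.32,.057,-.02)
E
```

```text
[0.50111188 0.27927602 0.18214444] 0.04980186634774873 19.998563826084137
shift [ 40.5 -12.9 125.1] turn -0.0 yaw now -0.02
```

Call:
arm_command:
  increments: "1 41 -13 0 0;1 41 -13 0 0;1 41 -13 45 0;1 41 -13 90 0;1 41 -13 115 0"

```text
t: 11.6
tool_pos: [0.4876, 0.3174, 0.0631]
orientation: [-2.242, -2.198, 0.008]
force: [-0.4, -0.2, -2.3]
opening: 0.05
gripper_force: 20.0
```

Call:
arm_command:
  increments: "1 0 0 10 0;1 0 0 10 0;0.25 0 0 10 0;0.25 0 0 10 0;0.25 0 0 10 0"

```text
t: 12.1
tool_pos: [0.4911, 0.3195, 0.0593]
orientation: [2.243, 2.198, 0.004]
force: [1.0, -0.2, 0.3]
opening: 0.0677
gripper_force: 0.0
```

Call:
arm_command:
  increments: "0.25 0 0 0 0;0.25 0 0 -45 0;0.25 0 0 -90 0;0.25 0 0 -135 0;0.25 0 0 -150 0"

```text
t: 12.6
tool_pos: [0.4923, 0.3203, 0.2145]
orientation: [2.242, 2.197, 0.014]
force: [1.4, 1.0, 1.5]
opening: 0.0697
gripper_force: 0.0
```

```bash
python3 - <<'E'
from h import *
s,_=st();print(s["tool_pos"],s["opening"],s["gripper_force"]); go(.68,.12,.19,.06);go(.68,.12,.19,1.63)
E
```

```text
[0.49232787 0.32030857 0.21449854] 0.06968831875564763 0.0
shift [-196.6  191.4   25.2] turn -0.08 yaw now -0.02
shift [-196.6  191.4   25.2] turn 1.492 yaw now -0.02
```

Call:
arm_command:
  increments: "0 -30 30 0 -0.14;0 -60 60 0 -0.28;0 -90 90 0 -0.42;0 -120 120 0 -0.56;0 -150 150 0 -0.7"

```text
t: 13.1
tool_pos: [0.6378, 0.1647, 0.2074]
orientation: [-1.345, -2.839, 0.0]
force: [-0.4, 0.8, -0.1]
opening: 0.0929
gripper_force: 0.0
```

Call:
arm_command:
  increments: "0 0 0 0 -0.14;0 0 0 0 -0.28;0 0 0 0 -0.42;0 0 0 0 -0.56;0 0 0 0 -0.7"

```text
t: 13.6
tool_pos: [0.6368, 0.1659, 0.2072]
orientation: [-0.29, -3.128, 0.0]
force: [-0.4, -0.0, 0.4]
opening: 0.0925
gripper_force: 0.0
```

Call:
arm_command:
  increments: "0 0 0 0 -0.14;0 0 0 0 -0.25;0 0 0 0 -0.25;0 0 0 0 -0.25"

```text
t: 14.0
tool_pos: [0.6368, 0.166, 0.2074]
orientation: [0.088, -3.14, 0.0]
force: [-0.6, 0.6, 0.3]
opening: 0.0931
gripper_force: 0.0
```

```bash
python3 - <<'E'
from h import *
import pickle
s,r=st();m,im=snap("wrist","w6"); pickle.dump(m,open("w6.pkl","wb"))
print(s["tool_pos"]);go(.68,.12,.19,1.63)
E
```

```text
[0.63676205 0.16603229 0.20738676]
shift [-40.6 -48.4  17.4] turn -0.003 yaw now 1.627
```

View pics/w6.png

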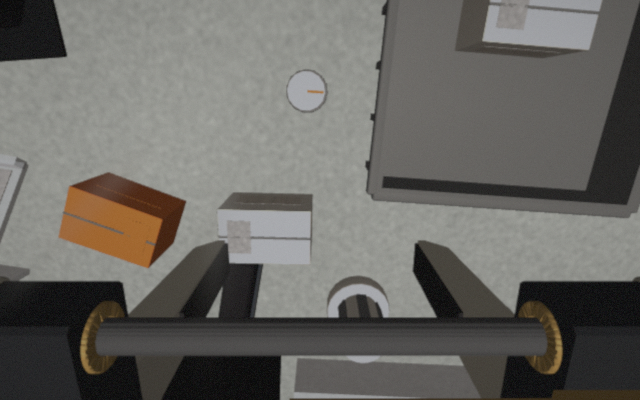

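Carton c's top spans (218–313, 207–263) and the chrome object's base is at (358,300). I'll refine c.

```bash
python3 - <<'E'
from h import *
import pickle
m=pickle.load(open("w6.pkl","rb")); im=cv2.imread("pics/w6.png")
hsv=cv2.cvtColor(im,cv2.COLOR_BGR2HSV)
roi=np.zeros(im.shape[:2],np.uint8); roi[185:275,200:325]=1
k=((hsv[...,2]>165)&(hsv[...,1]<40)).astype(np.uint8)*roi
print(k[235,205:325].nonzero()[0][[0,-1]]+205,k[250,205:325].nonzero()[0][[0,-1]]+205,k[:,300].nonzero()[0][[0,-1]],k[:,270].nonzero()[0][[0,-1]])
P=cast(m,[(220,209),(313,208),(313,263),(218,263)],.058); print(P.round(4),P.mean(0))
go(*P.mean(0)[:2],.12,1.63)
o=np.zeros((600,800,3),np.uint8)
o[:400,:400]=cv2.resize(im[270:370,310:410],(400,400),interpolation=3)
o[:400,400:]=cv2.resize(cv2.imread("pics/w1.png")[75:175,400:500],(400,400),interpolation=3)
cv2.imwrite("pics/crop2.png",o)
E
```

```text
[251 308] [252 308] [212 263] [212 262]
[[0.6566 0.0813 0.058 ]
 [0.6514 0.1598 0.058 ]
 [0.7023 0.1623 0.058 ]
 [0.7069 0.0784 0.058 ]] [0.6793225  0.12042328 0.058     ]
shift [-39.9 -47.9  87.4] turn -0.003 yaw now 1.627
```

View pics/crop2.png

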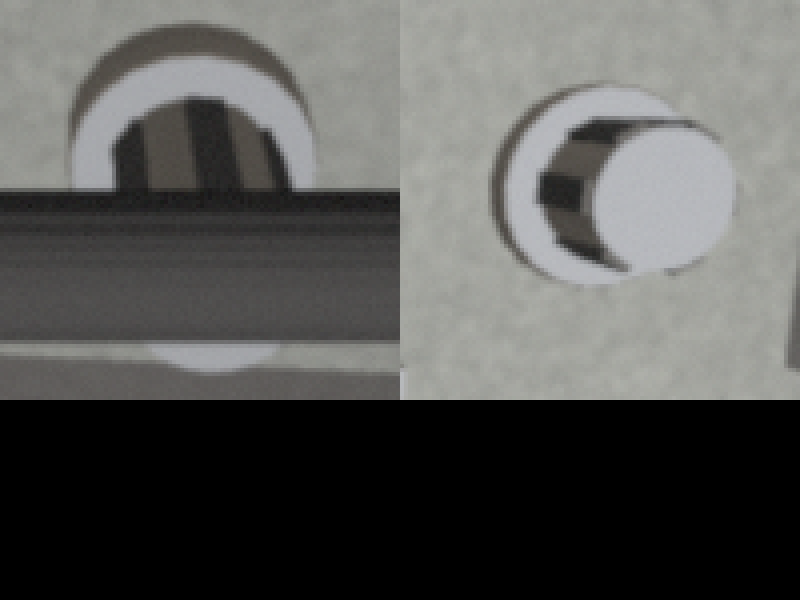

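The crop shows a two-tier fluted cap 60 mm at the flange with a narrower top. That is not a tin, so the goods are just the three cartons. I'll pick carton c across its ends.

Call:
arm_command:
  increments: "0 -20 -24 0 0;0 -40 -48 0 0;0 -40 -48 40 0;0 -40 -48 85 0;0 -40 -48 85 0"

```text
t: 14.55
tool_pos: [0.6747, 0.1196, 0.1142]
orientation: [0.089, -3.127, 0.001]
force: [-1.6, -0.3, -1.2]
opening: 0.0931
gripper_force: 0.0
```

Call:
arm_command:
  increments: "0 0 0 0 0;0 0 0 0 0"

```text
t: 14.75
tool_pos: [0.6812, 0.1209, 0.1259]
orientation: [-0.092, 3.136, 0.0]
force: [0.5, 0.4, 0.1]
opening: 0.0931
gripper_force: 0.0
```

```bash
python3 - <<'E'
from h import *
go(.679,.1205,.048,1.63)
E
```

```text
shift [ 2.5 -0.3 77.9] turn -0.0 yaw now 1.63
```

Call:
arm_command:
  increments: "0 1 0 25 0;0 1 0 50 0;0 1 0 76 0;0 1 0 76 0;0 1 0 76 0"

```text
t: 15.25
tool_pos: [0.6798, 0.1207, 0.0491]
orientation: [-0.093, 3.138, 0.0]
force: [-0.3, -0.8, 0.2]
opening: 0.0932
gripper_force: 0.0
```

Call:
arm_command:
  increments: "1 0 0 0 0;1 0 0 0 0;1 0 0 0 0;1 0 0 0 0;1 0 0 0 0"

```text
t: 15.75
tool_pos: [0.6804, 0.1205, 0.0495]
orientation: [-0.093, 3.136, 0.0]
force: [-0.5, -0.4, 6.2]
opening: 0.08
gripper_force: 19.9
```

Call:
arm_command:
  increments: "1 0 0 -45 0;1 0 0 -90 0;1 0 0 -134 0;1 0 0 -134 0"

```text
t: 16.15
tool_pos: [0.6831, 0.1209, 0.1911]
orientation: [-0.093, 3.126, 0.002]
force: [1.1, 0.8, -0.3]
opening: 0.0802
gripper_force: 19.9
```

```bash
python3 - <<'E'
from h import *
s,_=st();print(s["tool_pos"],s["opening"],s["gripper_force"]); go(.575,.32,.18,1.55)
E
```

```text
[0.6831203  0.12093057 0.1910829 ] 0.08015889589219556 19.92532253265381
shift [ 96.3 205.1   9.8] turn 0.08 yaw now 1.63
```

Call:
arm_command:
  increments: "1 20 41 0 0.08;1 40 82 0 0.08;1 60 123 0 0.08;1 80 164 0 0.08;1 96 205 0 0.08"

```text
t: 16.65
tool_pos: [0.5692, 0.3207, 0.1804]
orientation: [-0.033, -3.141, 0.0]
force: [-0.1, 0.4, -1.3]
opening: 0.0796
gripper_force: 19.9
```

Call:
arm_command:
  increments: "1 0 0 0 0;1 0 0 45 0;1 0 0 90 0;1 0 0 120 0;1 0 0 120 0"

```text
t: 17.15
tool_pos: [0.5678, 0.3177, 0.0554]
orientation: [-0.033, -3.135, 0.005]
force: [-0.3, -0.2, -1.5]
opening: 0.08
gripper_force: 19.9
```

```bash
python3 - <<'E'
from h import *
s,_=st();print(s["tool_pos"],s["opening"],s["gripper_force"]); go(.575,.32,.0575,1.55)
E
```

```text
[0.56781097 0.31773399 0.0554403 ] 0.07995426579022943 19.936125576496124
shift [-7.1  2.4 -2.1] turn -0.0 yaw now 1.55
```

Call:
arm_command:
  increments: "1 0 0 0 0;0 0 0 0 0;0 0 0 0 0;0 0 0 0 0;0 0 0 0 0"

```text
t: 17.65
tool_pos: [0.5713, 0.3196, 0.0618]
orientation: [0.033, 3.14, 0.001]
force: [-0.4, -0.4, 1.1]
opening: 0.0931
gripper_force: 0.0
```

Call:
arm_command:
  increments: "0 0 0 -45 0;0 0 0 -90 0;0 0 0 -135 0;0 0 0 -180 0;0 0 0 -200 0"

```text
t: 18.15
tool_pos: [0.5723, 0.3202, 0.2673]
orientation: [0.032, 3.134, 0.005]
force: [1.0, 1.4, 0.4]
opening: 0.093
gripper_force: 0.0
```

```bash
python3 - <<'E'
from h import *
s,_=st();print(s["tool_pos"]); go(.43,-.2,.3,0);go(.43,-.2,.3,1.55)
m,im=snap("scene"); m2,i2=snap("side")
o=np.vstack([cv2.resize(im[140:260,150:510],(720,240)),cv2.resize(i2[100:320,180:480],(450,330))[:, :].copy() if 0 else cv2.resize(i2[110:290,200:470],(720,360)[:2])[:360]])
cv2.imwrite("pics/chk.png",o)
E
```

```text
[0.57225617 0.32017322 0.26731635]
shift [ 131.2 -522.9  -35.4] turn 1.55 yaw now 1.55
shift [ 131.2 -522.9  -35.4] turn 0.0 yaw now 1.55
```

View pics/chk.png

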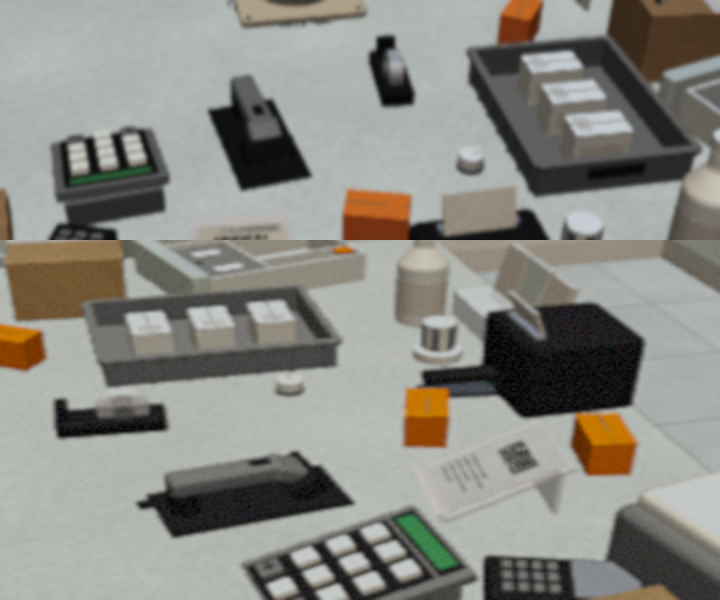

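All three cartons stand in the crate. Now I'll look at the terminal.

Call:
arm_command:
  increments: "0 0 -45 -10 0;0 0 -90 -20 0;0 0 -135 -35 0;0 0 -180 -35 0;0 0 -225 -35 0"

```text
t: 18.75
tool_pos: [0.5653, 0.0928, 0.2945]
orientation: [-0.032, -3.14, 0.0]
force: [0.2, -0.5, -0.3]
opening: 0.0928
gripper_force: 0.0
```

Call:
arm_command:
  increments: "0 0 -45 0 0;0 0 -90 0 0;0 0 -135 0 0;0 0 -180 0 0;0 0 -225 0 0"

```text
t: 19.25
tool_pos: [0.5604, -0.1321, 0.2937]
orientation: [-0.033, -3.139, -0.001]
force: [0.8, 0.6, -0.6]
opening: 0.0928
gripper_force: 0.0
```

Call:
arm_command:
  increments: "0 0 -45 0 0;0 0 -90 0 0;0 0 -130 0 0;0 0 -130 0 0;0 0 -130 0 0"

```text
t: 19.75
tool_pos: [0.5578, -0.261, 0.2935]
orientation: [-0.036, -3.139, -0.003]
force: [-0.3, 1.4, 0.3]
opening: 0.0931
gripper_force: 0.0
```

```bash
python3 - <<'E'
from h import *
import pickle
s,r=st();m,im=snap("wrist","w7"); pickle.dump(m,open("w7.pkl","wb"))
print(s["tool_pos"])
hsv=cv2.cvtColor(im,cv2.COLOR_BGR2HSV)
k=((hsv[...,2]>150)&(hsv[...,1]<45)).astype(np.uint8)
n,l,stt,c=cv2.connectedComponentsWithStats(k)
for i in range(1,n):
    if 100<stt[i,4]<1500: print(c[i].round(1),stt[i])
E
```

```text
[ 0.55781041 -0.26095629  0.29354518]
[239.5  46.4] [229  36  22  22 413]
[277.7  77.3] [267  66  22  23 423]
[243.5  81.4] [233  70  22  23 412]
[209.   85.4] [198  75  22  22 407]
[281.6 112.1] [271 101  22  23 426]
[247.2 116.1] [237 105  22  23 420]
[212.8 120. ] [202 110  22  22 412]
[285.4 146.9] [275 136  22  23 424]
[251.1 150.8] [241 140  22  22 414]
[216.8 154.7] [206 144  22  22 406]
[464.5 381.7] [452 356  28  42 480]
[203.3 390.5] [ 162  377   77   23 1273]
```

View pics/w7.png

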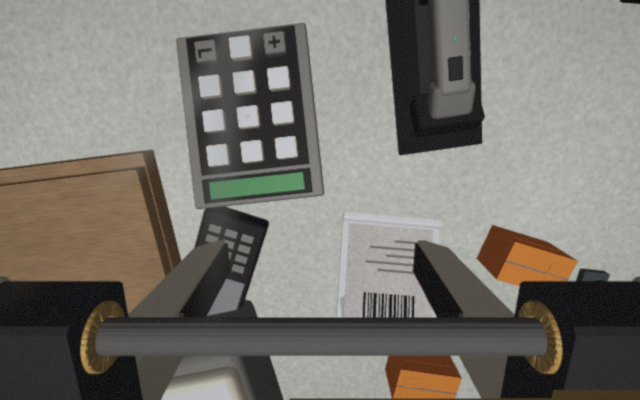

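Clear view: keys 1–9 are white blobs, 0 at (239,46), New (cross) at (275,42) and Enter at (205,50). The scanner is at (450,60) with its head down at (448,100), and the barcode at (388,307) is partly hidden. I'll fit the terminal pose.

```bash
cat >> h.py <<'E'
KEYS={"1":(32,36,63),"2":(32,0,63),"3":(32,-36,63),"4":(-3,36,54),"5":(-3,0,54),"6":(-3,-36,54),"7":(-37,36,44),"8":(-37,0,44),"9":(-37,-36,44),"0":(-72,0,35),"new":(-72,36,35),"enter":(-72,-36,35)}
def fit2(A,B):
    A=np.asarray(A,float);B=np.asarray(B,float);a=A-A.mean(0);b=B-B.mean(0)
    t=np.arctan2((a[:,0]*b[:,1]-a[:,1]*b[:,0]).sum(),(a*b).sum()); c,s=np.cos(t),np.sin(t); M=np.array([[c,-s],[s,c]])
    T=B.mean(0)-M@A.mean(0); return t,T,np.abs(A@M.T+T-B).max()
E
python3 - <<'E'
from h import *
import pickle
m=pickle.load(open("w7.pkl","rb"))
px={"0":(239.5,46.4),"7":(277.7,77.3),"8":(243.5,81.4),"9":(209,85.4),"4":(281.6,112.1),"5":(247.2,116.1),"6":(212.8,120),"1":(285.4,146.9),"2":(251.1,150.8),"3":(216.8,154.7)}
A=[];B=[]
for n,p in px.items():
    k=np.array(KEYS[n])/1000; A.append(k[:2]); B.append(cast(m,[p],k[2])[0][:2])
t,T,e=fit2(A,B); print("terminal yaw",t,T,e)
c,s=np.cos(t),np.sin(t)
pos={n:tuple((np.array([[c,-s],[s,c]])@(np.array(k[:2])/1000)+T).round(4))+(k[2]/1000,) for n,k in KEYS.items()}
pickle.dump((t,pos),open("keys.pkl","wb")); print({k:pos[k] for k in("new","4","0","7","enter")})
go(*pos["new"][:2],.12,t+np.pi/2)
E
```

```text
terminal yaw 0.08753723478841968 [ 0.50143077 -0.33523215] 0.00033953925488722225
{'new': (np.float64(0.4266), np.float64(-0.3057), 0.035), '4': (np.float64(0.4953), np.float64(-0.2996), 0.054), '0': (np.float64(0.4297), np.float64(-0.3415), 0.035), '7': (np.float64(0.4614), np.float64(-0.3026), 0.044), 'enter': (np.float64(0.4329), np.float64(-0.3774), 0.035)}
shift [130.2 -48.8 174.2] turn -0.109 yaw now 1.549
```

Call:
arm_command:
  increments: "1 35 -12 0 -0.109;1 70 -24 0 -0.109;1 105 -36 30 -0.109;1 130 -49 70 -0.109;1 130 -49 110 -0.109"

```text
t: 20.3
tool_pos: [0.426, -0.3067, 0.185]
orientation: [-0.138, 3.138, -0.003]
force: [0.7, 0.3, 0.1]
opening: 0.0575
gripper_force: 0.0
```

Call:
arm_command:
  increments: "1 0 0 30 0;1 0 0 60 0;1 0 0 72 0;1 0 0 72 0;1 0 0 72 0"

```text
t: 20.8
tool_pos: [0.4285, -0.3066, 0.1149]
orientation: [-0.14, 3.137, -0.001]
force: [-0.0, -0.9, 0.7]
opening: 0.0174
gripper_force: 0.0
```

Call:
arm_command:
  increments: "1 0 0 0 0;1 0 0 0 0"

```text
t: 21.0
tool_pos: [0.4287, -0.3075, 0.1154]
orientation: [-0.139, 3.136, -0.003]
force: [0.0, 0.3, -0.3]
opening: 0.0026
gripper_force: 0.0
```

```bash
python3 - <<'E'
from h import *
import pickle
t,pos=pickle.load(open("keys.pkl","rb")); s,_=st(); print(s["tool_pos"],s["opening"],s["force"])
p=pos["new"]; go(p[0],p[1],p[2]+.025+.0023-.0045,t+np.pi/2)
E
```

```text
[ 0.42866426 -0.30745437  0.11544978] 0.0025559882151936983 [ 0.03011643  0.28348901 -0.26935173]
shift [ 2.   2.1 57.6] turn 0.001 yaw now 1.659
```

Call:
arm_command:
  increments: "1 2 2 25 0;1 2 2 48 0;1 2 2 53 0;1 2 2 56 0;1 2 2 57 0"

```text
t: 21.5
tool_pos: [0.4257, -0.3051, 0.0576]
orientation: [-0.138, 3.138, -0.0]
force: [-3.1, 3.2, 4.1]
opening: 0.0003
gripper_force: 2.3
```

Call:
arm_command:
  increments: "1 0 0 0 0;1 0 0 0 0"

```text
t: 21.7
tool_pos: [0.4258, -0.3053, 0.0576]
orientation: [-0.139, 3.138, -0.001]
force: [-2.7, 2.7, 4.4]
opening: 0.0005
gripper_force: 2.3
```

Call:
arm_command:
  increments: "1 0 0 1 0;1 0 0 1.5 0;1 0 0 1.5 0"

```text
t: 22.0
tool_pos: [0.426, -0.3054, 0.057]
orientation: [-0.139, 3.138, -0.001]
force: [-6.3, 6.2, 15.3]
opening: 0.0004
gripper_force: 8.2
```

Call:
arm_command:
  increments: "1 0 0 -40 0;1 0 0 -85 0;1 0 0 -130 0;1 0 0 -175 0;1 0 0 -220 0"

```text
t: 22.5
tool_pos: [0.4256, -0.3052, 0.2776]
orientation: [-0.138, 3.137, -0.003]
force: [0.4, -0.5, 0.0]
opening: 0.0007
gripper_force: 0.0
```

```bash
python3 - <<'E'
from h import *
go(.63,-.19,.32,1.66)
E
```

```text
shift [-213.8   96.7  -42.3] turn -0.001 yaw now 1.659
```

Call:
arm_command:
  increments: "0 -43 20 -10 0;0 -86 40 -20 0;0 -129 60 -30 0;0 -172 80 -42 0;0 -214 97 -42 0"

```text
t: 23.0
tool_pos: [0.6328, -0.1886, 0.3201]
orientation: [-0.139, 3.134, -0.004]
force: [-0.3, -0.3, 1.3]
opening: 0.0358
gripper_force: 0.0
```

Call:
arm_command:
  increments: "0 -214 97 -42 0;0 0 0 0 0;0 0 0 0 0;0 0 0 0 0;0 0 0 0 0"

```text
t: 23.5
tool_pos: [0.6307, -0.1898, 0.319]
orientation: [-0.138, 3.135, -0.002]
force: [0.3, -0.1, 0.5]
opening: 0.0758
gripper_force: 0.0
```

```bash
python3 - <<'E'
from h import *
import pickle
s,r=st();m,im=snap("wrist","w8"); pickle.dump(m,open("w8.pkl","wb"))
print(s["tool_pos"],s["t"])
E
```

```text
[ 0.63072262 -0.18979881  0.3190367 ] 23.5
```

View pics/w8.png

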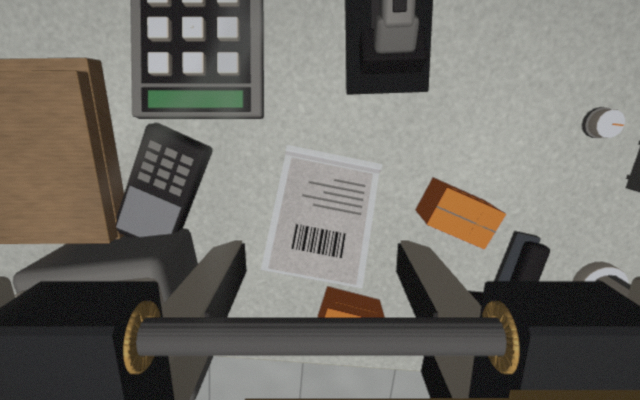

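The barcode is fully visible at (293–346, 224–258), centre about (319,241), with the slip yawed slightly. I'll measure it and head over the scanner.

```bash
python3 - <<'E'
from h import *
import pickle
m=pickle.load(open("w8.pkl","rb")); im=cv2.imread("pics/w8.png")
g=cv2.cvtColor(im,cv2.COLOR_BGR2GRAY); k=np.zeros_like(g); k[218:264,284:354]=(g[218:264,284:354]<105)
k=cv2.morphologyEx(k,cv2.MORPH_CLOSE,np.ones((5,5),np.uint8)); k=cv2.morphologyEx(k,cv2.MORPH_OPEN,np.ones((5,5),np.uint8))
c=max(cv2.findContours(k,0,1)[0],key=cv2.contourArea); r=cv2.minAreaRect(c); print(r,cv2.boundingRect(c))
q=cv2.boxPoints(r); q=q[np.argsort(q[:,0])]; L=q[:2].mean(0);Rr=q[2:].mean(0); print(L,Rr)
P=cast(m,[L,Rr,r[0]],.065); d=P[1]-P[0]; print("barcode",P[2].round(4),np.linalg.norm(d),"yaw of y axis-90:",np.arctan2(-d[0],d[1]))
go(.53,-.13,.30,1.68)
E
```

```text
((318.34307861328125, 240.68650817871094), (51.17332077026367, 24.6439208984375), 10.713122367858887) (292, 226, 53, 31)
[293.2024  235.93016] [343.48376 245.44286]
barcode [ 0.7192 -0.1859  0.065 ] 0.0606186790898253 yaw of y axis-90: -0.11368604232342015
shift [95.3 68.4 19.3] turn -0.021 yaw now 1.659
```

Call:
arm_command:
  increments: "0 32 23 0 -0.02;0 64 46 0 -0.02;0 95 68 19 -0.02;0 95 68 19 -0.02;0 95 68 19 -0.02"

```text
t: 24.05
tool_pos: [0.5293, -0.1298, 0.2998]
orientation: [-0.17, 3.134, -0.002]
force: [0.2, 0.3, 0.3]
opening: 0.093
gripper_force: 0.0
```

```bash
python3 - <<'E'
from h import *
import pickle
s,r=st();m,im=snap("wrist","w9"); pickle.dump(m,open("w9.pkl","wb"))
print(s["tool_pos"],s["t"])
g=cv2.cvtColor(im,cv2.COLOR_BGR2GRAY); cv2.imwrite("pics/w9b.png",np.hstack([cv2.resize(im[0:280,180:460],(600,600),interpolation=2)]))
E
```

```text
[ 0.52928876 -0.12984291  0.2997679 ] 24.05
```

View pics/w9b.png

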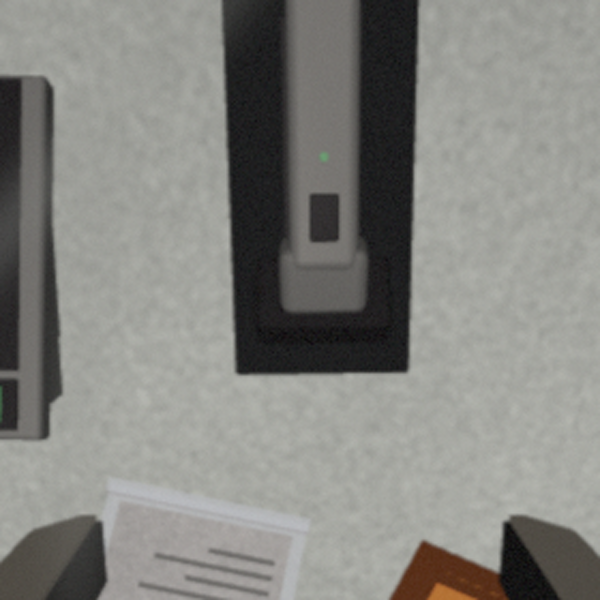

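This shows the scanner lying centred on the pad: handle centre line u≈323 in the crop, handle front end v≈262, pad end v≈373.

```bash
python3 - <<'E'
from h import *
import pickle
m=pickle.load(open("w9.pkl","rb"))
f=lambda u,v:(180+u*280/600,v*280/600)
print("handle",cast(m,[f(323.5,2),f(324,130),f(322.5,255),f(322.5,262)],.064).round(4))
P=cast(m,[f(237,374),f(408,372),f(222,0),f(418,0)],.006);print("pad",P.round(4))
a=(P[0]+P[1])/2; w=P[1]-P[0]; print(a,np.linalg.norm(w),"yaw",np.arctan2(-w[0],w[1]))
m2=pickle.load(open("w2.pkl","rb")); print("w2pad",cast(m2,[(136,178),(276,160),(287,226),(153,241)],.006).mean(0))
for n,p in(("left",(222,237,0,374)),("right",(418,408,0,372))):
    q=cast(m,[f(p[0],p[2]),f(p[1],p[3])],.006);d=q[1]-q[0];print(n,np.arctan2(d[1],d[0]))
E
```

```text
handle [[ 0.3679 -0.1386  0.064 ]
 [ 0.4199 -0.1323  0.064 ]
 [ 0.4753 -0.1266  0.064 ]
 [ 0.4786 -0.1262  0.064 ]]
pad [[ 0.5505 -0.166   0.006 ]
 [ 0.5387 -0.0684  0.006 ]
 [ 0.3594 -0.1896  0.006 ]
 [ 0.3488 -0.0914  0.006 ]]
[ 0.54459289 -0.1172184   0.006     ] 0.09825147204775316 yaw 0.11989467218842527
w2pad [ 0.44617922 -0.12934707  0.006     ]
left 0.12315319720566541
right 0.12003333670698034
```

```bash
python3 - <<'E'
from h import *
go(.4425,-.130,.056,1.688)
E
```

```text
shift [ 88.6  10.5 244.3] turn -0.009 yaw now 1.679
```

Call:
arm_command:
  increments: "0 45 5 40 -0.009;0 88.6 10.5 80 -0.009;0 88.6 10.5 120 -0.009;0 88.6 10.5 160 -0.009;0 88.6 10.5 170 -0.009"
  grip_force: 30

```text
t: 24.6
tool_pos: [0.4391, -0.1293, 0.1253]
orientation: [0.182, -3.133, -0.003]
force: [-0.5, 1.3, 0.0]
opening: 0.0931
gripper_force: 0.0
```

Call:
arm_command:
  increments: "0 0 0 0 0;0 0 0 0 0"

```text
t: 24.8
tool_pos: [0.4428, -0.1303, 0.1313]
orientation: [-0.184, 3.132, -0.003]
force: [-0.8, 0.6, 0.8]
opening: 0.093
gripper_force: 0.0
```

```bash
python3 - <<'E'
from h import *
go(.4425,-.130,.056,1.688)
E
```

```text
shift [ 0.6  0.5 75.3] turn -0.0 yaw now 1.688
```

Call:
arm_command:
  increments: "0 0 0.5 35 0;0 0 0.5 65 0;0 0 0.5 75 0;0 0 0.5 75 0;1 0 0.5 75 0"

```text
t: 25.3
tool_pos: [0.442, -0.1294, 0.0554]
orientation: [-0.184, 3.134, -0.002]
force: [-0.7, -0.3, 0.0]
opening: 0.0887
gripper_force: 0.0
```

Call:
arm_command:
  increments: "1 0 0 0 0;1 0 0 0 0;1 0 0 0 0;1 0 0 0 0;1 0 0 0 0"

```text
t: 25.8
tool_pos: [0.4402, -0.1288, 0.0533]
orientation: [-0.184, 3.136, -0.0]
force: [-0.4, -1.3, 0.2]
opening: 0.0497
gripper_force: 0.0
```

Call:
arm_command:
  increments: "1 0 0 0 0;1 0 0 0 0;1 0 0 0 0;1 0 0 0 0;1 0 0 0 0"

```text
t: 26.3
tool_pos: [0.4402, -0.1288, 0.0531]
orientation: [0.184, -3.136, 0.0]
force: [0.4, -0.5, -0.1]
opening: 0.0339
gripper_force: 30.0
```

```bash
python3 - <<'E'
from h import *
s,_=st();print(s["tool_pos"],s["opening"],s["gripper_force"]);go(.608,-.1732,.187,1.457)
E
```

```text
[ 0.4401716  -0.12877573  0.05311464] 0.03386003019751009 29.999448359012604
shift [-161.5  -63.7 -133.9] turn 0.231 yaw now 1.688
```

Call:
arm_command:
  increments: "1 0 0 -30 0;1 0 0 -60 0;1 0 0 -95 0;1 -30 -15 -131 0.1;1 -60 -27 -131 0.15"

```text
t: 26.8
tool_pos: [0.5063, -0.1499, 0.1903]
orientation: [0.057, 3.132, -0.005]
force: [1.4, -0.7, -0.1]
opening: 0.0339
gripper_force: 30.0
```

Call:
arm_command:
  increments: "1 -30 -12 0 0.04;1 -60 -24 0 0.081;1 -80 -30 0 0.081;1 -80 -30 0 0.081;1 -80 -30 0 0.081"

```text
t: 27.3
tool_pos: [0.5813, -0.1809, 0.1832]
orientation: [-0.178, -3.135, -0.001]
force: [-0.7, 0.6, -0.6]
opening: 0.0338
gripper_force: 30.0
```

```bash
python3 - <<'E'
from h import *
s,_=st();print(s["tool_pos"],s["opening"],s["gripper_force"]);go(.6056,-.173,.184,1.457)
E
```

```text
[ 0.58133858 -0.18088522  0.18317615] 0.03377308358297591 29.999103248119354
shift [-23.2  10.6  -0.9] turn 0.0 yaw now 1.457
```

Call:
arm_command:
  increments: "1 -12 5 -1 0;1 -23 10.6 -1 0;1 -23 10.6 -1 0;1 -23 10.6 -1 0;1 -23 10.6 -1 0"

```text
t: 27.8
tool_pos: [0.6051, -0.1732, 0.1851]
orientation: [-0.179, -3.136, 0.0]
force: [-0.6, -0.5, -0.9]
opening: 0.0336
gripper_force: 30.0
```

Call:
arm_command:
  increments: "1 0 0 0 0;1 0 0 0 0;1 0 0 0 0;1 0 0 0 0;1 0 0 0 0"

```text
t: 28.3
tool_pos: [0.6059, -0.1733, 0.1851]
orientation: [-0.179, -3.136, -0.0]
force: [0.4, 0.4, -1.6]
opening: 0.0341
gripper_force: 30.0
```

Call:
arm_command:
  increments: "1 0 0 0 0;1 0 0 0 0;1 0 0 0 0;1 0 0 0 0;1 0 0 0 0"

```text
t: 28.8
tool_pos: [0.606, -0.1732, 0.1851]
orientation: [-0.179, -3.136, -0.0]
force: [1.4, 1.3, -1.6]
opening: 0.0337
gripper_force: 30.0
```

Call:
arm_command:
  increments: "1 0 0 0 0;1 0 0 0 0;1 0 0 0 0;1 0 0 0 0;1 0 0 0 0"

```text
t: 29.3
tool_pos: [0.606, -0.1732, 0.1851]
orientation: [-0.179, -3.137, 0.0]
force: [0.1, 0.2, -1.2]
opening: 0.0336
gripper_force: 30.0
```

```bash
python3 - <<'E'
from h import *
s,_=st();print(s["tool_pos"],s["opening"],s["gripper_force"],s["wrist_torque"])
m,im=snap("side","s9"); m2,i2=snap("wrist","w10")
# scanner head/handle check in side view: project expected handle top ends
p=s["tool_pos"]; c,sn=np.cos(-.114),np.sin(-.114)
E=[p+np.array([c*a,sn*a,.005]) for a in(-.083,.042)]
px=proj(m,E); print(px.round(1))
g=cv2.cvtColor(im,cv2.COLOR_BGR2GRAY)
for t in(.15,.8):
    q=px[0]+(px[1]-px[0])*t; x,y=q.round().astype(int); print(x,y,g[y-14:y+15,x])
E
```

```text
[ 0.60597662 -0.17324254  0.18514086] 0.03364661263856926 29.99918282032013 [ 0.05828247 -0.11209234 -0.07706647]
[[324.8 184.3]
 [372.1 180.8]]
332 184 [185 187 183 187 190 185 184 183 185 182 156 127 120 122 119 124 118 105
  89  75  73  72  66  52  27  21  20  23   5]
363 182 [ 39  28  38  81 111 133 132 127 128 128 129 127 129 119 109 116 114 103
  83  75  77  69  75 106 125 131 130 135 133]
```

The scanner is held level at the right pose and has been still for over 1 s. Returning it to the rest.

Call:
arm_command:
  increments: "1 30 -12 0 -0.08;1 60 -24 0 -0.16;1 90 -34 0 -0.231;1 120 -34 0 -0.231;1 150 -34 0 -0.231"

```text
t: 29.9
tool_pos: [0.4519, -0.1901, 0.1851]
orientation: [-0.183, 3.136, -0.0]
force: [0.9, 1.1, -0.9]
opening: 0.0342
gripper_force: 30.0
```

Call:
arm_command:
  increments: "1 0 0 0 0;1 0 0 0 0"

```text
t: 30.1
tool_pos: [0.453, -0.1901, 0.1856]
orientation: [-0.183, 3.135, -0.001]
force: [0.3, 0.2, -1.0]
opening: 0.0338
gripper_force: 30.0
```

```bash
python3 - <<'E'
from h import *
s,_=st();print(s["tool_pos"]);go(.4405,-.1288,.0545,1.688)
E
```

```text
[ 0.45302533 -0.19012224  0.18555619]
shift [  5.5  62.4 131. ] turn -0.001 yaw now 1.687
```

Call:
arm_command:
  increments: "1 3 31 0 0;1 5.5 62 0 0;1 5.5 62 40 0;1 5.5 62 80 0;1 5.5 62 115 0"

```text
t: 30.6
tool_pos: [0.4415, -0.1288, 0.0691]
orientation: [-0.186, 3.135, -0.001]
force: [0.3, -0.7, -1.6]
opening: 0.0338
gripper_force: 30.0
```

Call:
arm_command:
  increments: "1 0 0 0 0;1 0 0 0 0;1 0 0 8 0;1 0 0 13 0;1 0 0 15 0"

```text
t: 31.1
tool_pos: [0.441, -0.1293, 0.0557]
orientation: [-0.184, 3.135, -0.001]
force: [0.3, 0.2, -1.9]
opening: 0.0338
gripper_force: 30.0
```

```bash
python3 - <<'E'
from h import *
s,_=st();print(s["tool_pos"],s["force"]);go(.4405,-.1288,.0535,1.688)
E
```

```text
[ 0.44097675 -0.12934568  0.05569377] [ 0.33734659  0.22521727 -1.89728659]
shift [0.4 0.6 2.2] turn -0.0 yaw now 1.688
```

Call:
arm_command:
  increments: "1 0 0 1 0;1 0 0 2 0;1 0 0 2 0;0 0 0 2 0;0 0 0 2 0"

```text
t: 31.6
tool_pos: [0.4407, -0.1292, 0.0535]
orientation: [-0.184, 3.136, -0.0]
force: [-0.3, 0.3, 1.1]
opening: 0.0454
gripper_force: 0.0
```

Call:
arm_command:
  increments: "0 0 0 0 0;0 0 0 0 0;0 0 0 0 0;0 0 0 0 0;0 0 0 0 0"

```text
t: 32.1
tool_pos: [0.4403, -0.129, 0.0531]
orientation: [0.184, -3.136, -0.0]
force: [-0.2, 0.7, -0.8]
opening: 0.0851
gripper_force: 0.0
```

Call:
arm_command:
  increments: "0 0 0 -40 0;0 0 0 -80 0;0 0 0 -125 0;0 0 0 -170 0;0 0 0 -170 0"

```text
t: 32.6
tool_pos: [0.4437, -0.1304, 0.2307]
orientation: [-0.184, 3.126, -0.008]
force: [0.5, 0.4, 0.6]
opening: 0.0929
gripper_force: 0.0
```

```bash
python3 - <<'E'
from h import *
import pickle
t,pos=pickle.load(open("keys.pkl","rb")); s,_=st(); print(s["tool_pos"],s["opening"])
p=pos["4"]; go(p[0],p[1],.13,t+np.pi/2)
E
```

```text
[ 0.4437401  -0.13042129  0.23068518] 0.09291066742868936
shift [ -30.4 -173.5  102. ] turn 0.03 yaw now 1.688
```

Call:
arm_command:
  increments: "1 -10 -43 0 0.03;1 -20 -86 0 0.03;1 -30 -129 0 0.03;1 -30 -173 40 0.03;1 -30 -173 80 0.03"
  grip_force: 15

```text
t: 33.1
tool_pos: [0.4922, -0.3024, 0.1445]
orientation: [-0.133, 3.134, -0.008]
force: [0.3, -0.6, -0.9]
opening: 0.0576
gripper_force: 0.0
```

Call:
arm_command:
  increments: "1 0 0 0 0;1 0 0 0 0;1 0 0 0 0;1 0 0 0 0;1 0 0 0 0"

```text
t: 33.6
tool_pos: [0.4916, -0.2975, 0.1455]
orientation: [-0.138, 3.136, -0.004]
force: [-0.0, 0.1, 1.1]
opening: 0.0173
gripper_force: 0.0
```

Call:
arm_command:
  increments: "1 0 0 0 0;1 0 0 0 0;1 0 0 0 0"

```text
t: 33.9
tool_pos: [0.4905, -0.2973, 0.1434]
orientation: [-0.137, 3.138, -0.0]
force: [0.6, 0.2, -0.3]
opening: 0.0
gripper_force: 0.0
```

```bash
python3 - <<'E'
from h import *
import pickle
t,pos=pickle.load(open("keys.pkl","rb")); s,_=st(); print(s["tool_pos"],s["opening"])
for k in"4","0","7","enter":
    p=pos[k]; go(p[0],p[1],p[2]+.0225,t+np.pi/2)
E
```

```text
[ 0.49047062 -0.29732099  0.14341034] 1.872411245861243e-05
shift [-4.6 -2.7 66.9] turn -0.0 yaw now 1.658
shift [ 64.4 -38.7  85.9] turn -0.0 yaw now 1.658
shift [29.4 -2.7 76.9] turn -0.0 yaw now 1.658
shift [ 64.4 -74.7  85.9] turn -0.0 yaw now 1.658
```

Call:
arm_command:
  increments: "1 -4.6 -2.7 25 0;1 -4.6 -2.7 50 0;1 -4.6 -2.7 62 0;1 -4.6 -2.7 67 0;1 -4.6 -2.7 67.5 0"

```text
t: 34.4
tool_pos: [0.4948, -0.2992, 0.076]
orientation: [0.137, -3.137, -0.002]
force: [-2.8, 2.0, 3.8]
opening: 0.0004
gripper_force: 2.4
```

Call:
arm_command:
  increments: "1 0 0 0.5 0;1 0 0 1 0;1 0 0 1 0"

```text
t: 34.7
tool_pos: [0.4951, -0.2995, 0.0759]
orientation: [0.137, -3.138, -0.001]
force: [-5.0, 3.4, 7.6]
opening: 0.0005
gripper_force: 4.4
```

Call:
arm_command:
  increments: "1 0 0 -20 0;1 0 0 -40 0;1 35 -18 -40 0;1 69 -36 -40 0;1 69 -36 -40 0"

```text
t: 35.2
tool_pos: [0.4271, -0.3439, 0.1155]
orientation: [0.133, -3.138, 0.003]
force: [-0.5, 0.6, -0.4]
opening: 0.0002
gripper_force: 0.0
```

Call:
arm_command:
  increments: "1 0 0 0 0;1 0 0 0 0"

```text
t: 35.4
tool_pos: [0.4304, -0.3414, 0.1151]
orientation: [-0.137, 3.138, -0.001]
force: [-0.0, -0.1, -0.6]
opening: 0.0004
gripper_force: 0.0
```

```bash
python3 - <<'E'
from h import *
import pickle
t,pos=pickle.load(open("keys.pkl","rb")); s,_=st(); print(s["tool_pos"],s["opening"])
for k in("0",):
    p=pos[k]; go(p[0],p[1],p[2]+.022,t+np.pi/2)
E
```

```text
[ 0.43035785 -0.341428    0.11507892] 0.00038417112575452506
shift [ 0.7  0.  58.1] turn -0.0 yaw now 1.658
```

Call:
arm_command:
  increments: "1 0.5 0 25 0;1 0.5 0 45 0;1 0.5 0 53 0;1 0.5 0 58 0;1 0.5 0 58.5 0"

```text
t: 35.9
tool_pos: [0.4298, -0.3404, 0.0573]
orientation: [0.139, -3.138, -0.003]
force: [-4.5, 8.3, 12.3]
opening: 0.0001
gripper_force: 6.3
```

Call:
arm_command:
  increments: "1 0 0 0.5 0;1 0 0 1 0;1 0 0 1 0"

```text
t: 36.2
tool_pos: [0.4299, -0.3405, 0.0572]
orientation: [0.139, -3.138, -0.003]
force: [-6.9, 10.8, 16.6]
opening: 0.0005
gripper_force: 8.5
```

Call:
arm_command:
  increments: "1 0 0 -25 0;1 0 0 -50 0;1 -18 18 -50 0;1 -35 36 -50 0;1 -35 36 -50 0"

```text
t: 36.7
tool_pos: [0.4631, -0.3009, 0.1064]
orientation: [-0.141, 3.136, -0.001]
force: [-1.3, 0.4, 1.1]
opening: 0.0008
gripper_force: 0.0
```

Call:
arm_command:
  increments: "1 0 0 0 0;1 0 0 0 0"

```text
t: 36.9
tool_pos: [0.4608, -0.3031, 0.1053]
orientation: [0.137, -3.139, 0.001]
force: [0.5, -0.0, 0.3]
opening: 0.0003
gripper_force: 0.0
```

```bash
python3 - <<'E'
from h import *
import pickle
t,pos=pickle.load(open("keys.pkl","rb")); s,_=st(); print(s["tool_pos"],s["opening"])
for k in("7",):
    p=pos[k]; go(p[0],p[1],p[2]+.022,t+np.pi/2)
E
```

```text
[ 0.46076033 -0.30305632  0.10534373] 0.0003273356469650423
shift [-0.7  0.4 39.3] turn -0.0 yaw now 1.658
```

Call:
arm_command:
  increments: "1 -0.5 0 20 0;1 -0.5 0 33 0;1 -0.5 0 38 0;1 -0.5 0 39.5 0;1 -0.5 0 39.5 0"

```text
t: 37.4
tool_pos: [0.4607, -0.3028, 0.0665]
orientation: [0.136, -3.137, -0.001]
force: [-4.9, 3.5, 10.5]
opening: 0.0005
gripper_force: 5.9
```

Call:
arm_command:
  increments: "1 0 0 0.5 0;1 0 0 1 0;1 0 0 1 0"

```text
t: 37.7
tool_pos: [0.4608, -0.3028, 0.0662]
orientation: [0.136, -3.138, -0.001]
force: [-7.9, 5.4, 17.0]
opening: 0.0005
gripper_force: 9.3
```

Call:
arm_command:
  increments: "1 0 0 -25 0;1 0 0 -50 0;1 18 -36 -50 0;1 35 -72 -50 0;1 35 -72 -50 0"

```text
t: 38.2
tool_pos: [0.4309, -0.3815, 0.1152]
orientation: [0.131, -3.139, 0.003]
force: [-0.8, -0.1, 0.1]
opening: 0.0005
gripper_force: 0.0
```

Call:
arm_command:
  increments: "1 0 0 0 0;1 0 0 0 0"

```text
t: 38.4
tool_pos: [0.4326, -0.3767, 0.1142]
orientation: [0.137, -3.138, -0.002]
force: [-0.2, 0.3, -0.0]
opening: 0.0006
gripper_force: 0.0
```

```bash
python3 - <<'E'
from h import *
import pickle
t,pos=pickle.load(open("keys.pkl","rb")); s,_=st(); print(s["tool_pos"],s["opening"])
for k in("enter",):
    p=pos[k]; go(p[0],p[1],p[2]+.022,t+np.pi/2)
E
```

```text
[ 0.43258995 -0.37669761  0.11419174] 0.0005827784499093253
shift [-0.3 -0.8 57.2] turn -0.001 yaw now 1.658
```

After Enter I'll move back over to check the scanner and crate numerically.

Call:
arm_command:
  increments: "1 0 -0.5 25 0;1 0 -0.5 45 0;1 0 -0.5 53 0;1 0 -0.5 57.5 0;1 0 -0.5 57.5 0"

```text
t: 38.9
tool_pos: [0.433, -0.3768, 0.0578]
orientation: [0.139, -3.138, -0.002]
force: [-2.5, 2.4, 4.0]
opening: 0.0002
gripper_force: 2.3
```

Call:
arm_command:
  increments: "1 0 0 0.5 0;1 0 0 1 0;1 0 0 1 0"

```text
t: 39.2
tool_pos: [0.4333, -0.3773, 0.0575]
orientation: [-0.138, 3.138, 0.001]
force: [-2.6, 4.5, 9.0]
opening: 0.0005
gripper_force: 4.5
```

Call:
arm_command:
  increments: "1 0 0 -45 0;1 0 0 -90 0;1 0 0 -135 0;1 0 0 -180 0;1 0 0 -225 0"

```text
t: 39.7
tool_pos: [0.4329, -0.3775, 0.2839]
orientation: [-0.138, 3.138, -0.002]
force: [0.7, 0.5, -1.0]
opening: 0.0003
gripper_force: 0.0
```

Call:
arm_command:
  increments: "1 -40 20 0 0;1 -80 40 0 0;1 -80 80 0 0;1 -80 120 0 0;1 -80 160 0 0"

```text
t: 40.2
tool_pos: [0.4987, -0.2098, 0.2812]
orientation: [-0.138, 3.139, -0.0]
force: [-0.1, 1.4, 0.4]
opening: 0.0006
gripper_force: 0.0
```

```bash
python3 - <<'E'
from h import *
s,_=st();print(s["tool_pos"],s["t"])
m,im=snap("side"); o=cv2.imread("pics/side0.png")
# scanner/pad region vs start; cartons in crate as white blobs
d=cv2.absdiff(im,o).max(2)
print("scanner region diff>30:",(d[210:260,245:340]>30).sum(), "max",d[210:260,245:340].max(), "counter goods area now white?",)
m2,i2=snap("scene"); h=cv2.cvtColor(i2,cv2.COLOR_BGR2HSV); k=((h[...,2]>165)&(h[...,1]<35)).astype(np.uint8); k[:, :360]=0
k[:150]=0
n,l,stt,c=cv2.connectedComponentsWithStats(k)
for i in range(1,n):
    if stt[i,4]>60: print(c[i].round(),stt[i,4],cast(m2,[c[i]],.063)[0].round(3))
d2=cv2.absdiff(i2,cv2.imread("pics/scene0.png")).max(2); print("scene scanner diff",(d2[170:235,250:305]>30).sum())
wm,wi=snap("wrist","w11")
E
```

```text
[ 0.49871449 -0.20975016  0.28123984] 40.2
scanner region diff>30: 171 max 97 counter goods area now white?
[410. 220.] 5168 [0.632 0.184 0.063]
[435. 154.] 263 [0.311 0.384 0.063]
[514. 169.] 204 [0.446 0.58  0.063]
[426. 171.] 215 [0.404 0.317 0.063]
[437. 185.] 251 [0.487 0.316 0.063]
[449. 201.] 291 [0.57  0.318 0.063]
[514. 208.] 87 [0.633 0.475 0.063]
[574. 219.] 410 [0.707 0.602 0.063]
[566. 276.] 7834 [0.898 0.454 0.063]
[499. 271.] 74 [0.854 0.315 0.063]
[443. 288.] 83 [0.881 0.168 0.063]
[366. 337.] 172 [ 0.981 -0.034  0.063]
[431. 331.] 76 [0.991 0.097 0.063]
[588. 338.] 116 [1.065 0.39  0.063]
[473. 344.] 87 [1.036 0.163 0.063]
[497. 366.] 1236 [1.092 0.185 0.063]
[402. 356.] 333 [1.037 0.019 0.063]
[429. 375.] 1869 [1.087 0.054 0.063]
[368. 387.] 447 [ 1.088 -0.062  0.063]
scene scanner diff 6
```

```bash
python3 -c "
from plant import robot
print(robot.close_job())"
```

```text
the job is handed in; nothing more can be done
None
```

I handed the job in, but `close_job()` returned no verdict: three cartons packed in the crate (I found no tins on the counter), New pressed, slip scanned, 4-0-7 and Enter keyed, and the scanner back on its rest.

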